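# Key the clamp handle and lock a balsa blank in the sanding jig

### The job

First push the balsa blank along the jig's channel, away from its open end, until it is up against the end stop. Then turn the orange handle, which is perched on the clamp spindle, until it lines up with the red key, and push it down fully home over the key. Last, swing the seated handle clockwise (seen from above) as far as it goes, so that the jaw clamps the blank against the fence, and leave it all like that without disturbing the glass tumbler, the yellow sanding block or the steel square.

Things in the scene. Friction and masses are not known exactly. Their poses are not given: they have to be found in the camera images.
- jig: Sanding jig fixed to the bench: grey laminate base 290 x 250 mm (x -155..135, y -115..135 from the origin), top at z = 16. Origin at bench level. x points along the channel from its open end to the end stop, y left, z up. In mm in this frame: fence inner face y = -85, x -145..105, top z = 50; blue gearbox 80 x 80 at x = -10, y = 60, top z = 66, the upright spindle on its centre.
- stop (a point): Foot of the aluminium end stop's face that the blank meets, in the middle of a blank that lies at the fence: x = 95, y = -60, z = 16 mm in the jig frame, axes as the jig's. The stop is 75 mm wide and 34 mm high.
- blank: Balsa wing blank, pale block 130 (its x) x 50 (y) x 30 mm (z), about 50 g, lying on the base board in the channel, x roughly along the jig's x. Origin: centre of its underside. At the end stop its origin is at x = 30 mm in the jig frame; it starts 45 to 75 mm short of that. Push its end at the channel's open end.
- key (a point): Point on the spindle axis at the seat: a steel collar of diameter 60, 80 mm above the bench, on which the hub rests when home. Turns with the spindle. x axis along the red key, a bar 68 mm long, 8 wide, 12 high, across the spindle on the seat (top 92 mm above the bench). A round nose, diameter 19, stands 21 mm above the key, inside the hub. z up.
- grip (a point): Centre of the loose orange handle's bar, on the hub axis. Bar 160 (x axis) x 20 x 20 mm, ends alike; 220 g in all. It starts perched on the key's top, the nose in its bore, this point 58 mm above key, the bar 0.5 to 1.5 rad anticlockwise (from above) of the key; light sideways pushes on the bar turn it. Home, this point is 46 mm above key.
- hub_top (a point): Middle of the flat closed top of the handle's round black hub (diameter 52 mm), 11 mm above grip; hub underside 46 mm below grip, with slots 13 mm wide along the bar: it fits the key when the bar is parallel to it within about 0.1 rad, either way round. Snug: it may not drop by its weight; lined up, a push of 5 to 12 N down here seats it, and it stays.
- spindle (a joint): Angle of the clamp spindle, rad: 0 = jaw fully open (at the start), grows clockwise seen from above, 1.25 = end of travel. Stiff (about 0.45 N m, so some 8 N at 60 mm out on the bar), stays where it is left. Geared to the jaw, 13.6 mm per rad; the pad meets a blank lying at the fence at about 0.9 and presses harder after that.
- pad: Rubber pad, 90 x 6 x 28 mm, on the front of the jaw, sprung by some mm. Origin: its centre; it moves along the jig's -y towards the fence.
- tumbler: Empty glass tumbler, diameter 74, height 105 mm, to the left of the jig; origin at centre of underside. A bystander.
- sander: Yellow plastic sanding block 110 x 60 x 38 mm, to the right; origin at centre of underside. A bystander.
- square: Steel square lying flat, stock 100 mm, blade 150 mm, to the far right; origin under the stock's centre. A bystander.

How it is judged:
On the way, in this order (a step that is already met when the one before it is completed fails the run):
1. the blank is up against the end stop (within 5 mm), the clamp still open (x of blank in the frame of jig above 0.025 m and y of blank in the frame of jig between -0.07 and -0.035 m and value of joint spindle below 0.5 rad), for 0.2 s.
2. the handle is fully home over the key (within 3 mm) (z of grip in the frame of key below 0.049 m and horizontal distance between grip and key below 0.005 m and angle between the x axis of grip and the x axis of key, either way round below 0.25 rad), for 0.2 s.
3. the handle has closed the clamp on the blank (value of joint spindle above 1.1 rad and contact force between pad and blank above 2 N), for 0.2 s.
At the end, for the whole second after the job is handed in: The blank lies flat against the end stop (within 5 mm) and the fence (within 4 mm), gripped by the jaw pad with more than 2 N; the spindle is turned to at least 1.1 of its 1.25 rad; the handle is on the spindle, over the key and home on its seat within 3 mm; all at rest (all of step 2 and all of step 3 and x of blank in the frame of jig between 0.025 and 0.035 m and y of blank in the frame of jig between -0.064 and -0.056 m and z of blank in the frame of jig below 0.021 m and angle between each of blank, grip's own z axis and vertical below 0.08 rad and linear speed of blank below 0.02 m/s); the robot touches nothing.
It fails at once if the tumbler, sanding block or square is moved by more than 30 mm, or the tumbler is tipped (distance of any of tumbler, sander, square from where it was at the start of the episode above 0.03 m or angle between tumbler's own z axis and vertical above 0.4 rad).
It also fails if it takes over 72 s, if anything falls off the work surface, if the arm or the gripper's body presses on something with over 40 N, if the wrist force passes 120 N, or if a joint passes its speed limit or range.

### The arm

A 6-joint arm with a two-finger parallel gripper is mounted at the origin on the work surface. World frame = base frame: x ahead of the robot, y to its left, z up, the work surface at z = 0. Lengths are in m, angles in rad, forces in N, time in s.
With the tool pointing down it reaches from about 0.325 to 0.85 m from the base axis. Payload 15.5 kg.
Tool frame: the origin (TCP) lies at the centre of the arm's flange, where the gripper is bolted on; the fingertips stand 191 mm ahead of it and the grasp point (between the pads) lies 172 mm ahead of it; z points along the fingers, y is the direction in which the jaws open and shut (so a half turn about z gives the same grasp; the last joint's range is limited). The gripper opens to 91 mm and grips with 3 to 60 N. Pads are 32 mm wide; open, the fingers measure 118 mm over their backs; the gripper's body (76 mm by 178 mm) begins 60 mm behind the grasp point.
Start: joints at [-1.437, 0.494, 1.345, -0, 1.302, -0.096], TCP at [0.142, -0.609, 0.405] pointing down, gripper open.
Joint ranges: [-2.91, 2.91], [-0.82, 2.16], [0.22, 2.67], [-1.22, 4.37], [0.12, 2.79], [-3.08, 3.08]. Speed limits (rad/s): [1.89, 1.89, 2.57, 3.01, 3.01, 3.01].

### API

Orientations are given as a unit quaternion [x, y, z, w].
In Python, from rig import * gives the robot as it stands.
- The arm moves only by the tool send_rows, never from a script. Its argument "commands" is a list of rows, each an object with "translation": the shift along the tool's x, y, z in units of 1 m (1.0 is 1 m), a list of three; "angular": the turn, a rotation vector about the tool's x, y, z in units of 90 degrees (1.0 is 90 degrees), a list of three; "fingers": the closure, from 0 (fully open) to 1 (shut). A call has exactly 10 rows; each row is the pose to reach, as a shift and turn from the pose commanded when the call began, along the tool's axes at that moment; what a row does not reach only later rows make up. A row lasts 1/12 s, in which the tool goes at most 41.7 mm and 7.16 degrees, less where a joint would pass 70% of its speed; a pose out of reach is approached as far as the arm can. A call with a number of a shift or a turn outside -1 to 1 is refused whole. A call with a gripper value outside its range is refused whole. The fingers move at their own pace and stop on an object; "newtons" is the grip in N (left out, the last holds). Time passes only in rows, so rows that repeat a pose let the fingers close, or fill a call up. It gives the time, the measured TCP pose, the force and the opening at its end, in the units of the state.
- state(): the state, without advancing time (a new reading comes with each control period).
- read_camera(name): name is "scene" or "top" or "wrist"; returns a dict with "image" (384x512x3 uint8, red, green, blue), "range_z" (384x512 float32, m along the optical axis (not along the pixel's ray), 0 where there is no reading), "fx", "fy", "cx", "cy" (pixels), "dist" ([k1, k2, p1, p2, k3] as OpenCV has them; the pictures are not rectified), "view" (4x4, takes a point from world to camera coordinates); the wrist camera has in their place "mount" (4x4, takes a point from camera to tool coordinates, whose origin is the TCP and whose axes are the flange's). Camera axes: x right, y up, looking along -z (the intrinsics and any distortion apply to the point x, -y, -z); pixel columns grow to the right and rows downward; lengths in m; the calibration is good to about 2 mm. A picture is of the moment at which its call begins: read the wrist's pose just before it.
- sign_off(): hands the job in, once; it reports no verdict.
The state is a dict: "t": time; "joint_positions": joint angles; "joint_vel": joint speeds; "joint_efforts": joint torques, N m; "tcp_pos": TCP position; "tool_rot": TCP orientation; "wrist_force": force on the tool from outside, world axes, zero at the start; "wrist_torque": the same for the moment, N m; "finger_gap": finger opening in m.
Only numpy, scipy, OpenCV 4.12 (cv2) and the standard library are available. Lean on these libraries where they do the work, as an engineer would, in place of code of your own. Each camera call takes 0.05 s, during which the arm holds its last target. There are 200 camera calls.

## Working session

There is one attempt and no reset: what is moved stays moved. The work goes in short steps, Python scripts to look and compute and a tool call to move; the robot and the scene stay as the last step left them, time stands still between calls to the robot, and variables do not carry over. Pictures are saved under pics/ and viewed, about 8 in all and at most 12, crops included, and the job is handed in when it is done.

Besides the shell and the picture viewer there is one more tool, called by a JSON object that holds its "name" and its "arguments". send_rows: Moves the arm, as the interface text tells. Shifts and turns lie within -1 to 1; 1 stands for 1 m of shift or 90 degrees of turn. Its arguments: {"type":"object","properties":{"commands":{"type":"array"},"newtons":{"type":"number"}},"required":["commands"]}

```bash
ls; mkdir -p pics
cat > h.py <<'E'
from rig import *
import numpy as np, cv2
from scipy.spatial.transform import Rotation as R
def cam(name):
    s=state(); c=read_camera(name)
    if name=='wrist':
        T=np.eye(4);T[:3,:3]=R.from_quat(s['tool_rot']).as_matrix();T[:3,3]=s['tcp_pos']
        c['c2w']=T@np.array(c['mount'])
    else: c['c2w']=np.linalg.inv(np.array(c['view']))
    c['K']=np.array([[c['fx'],0,c['cx']],[0,c['fy'],c['cy']],[0,0,1.]]);c['D']=np.array(c['dist'],float)
    return c
def pts(c,uv):
    "pixels Nx2 -> world from depth"
    uv=np.asarray(uv,float).reshape(-1,2)
    n=cv2.undistortPoints(uv.reshape(-1,1,2),c['K'],c['D']).reshape(-1,2)
    d=c['range_z'][uv[:,1].round().astype(int),uv[:,0].round().astype(int)]
    p=np.c_[n[:,0]*d,-n[:,1]*d,-d]
    return p@c['c2w'][:3,:3].T+c['c2w'][:3,3]
def plane(c,uv,z):
    uv=np.asarray(uv,float).reshape(-1,2)
    n=cv2.undistortPoints(uv.reshape(-1,1,2),c['K'],c['D']).reshape(-1,2)
    r=np.c_[n[:,0],-n[:,1],-np.ones(len(n))]@c['c2w'][:3,:3].T
    o=c['c2w'][:3,3]
    return o+r*((z-o[2])/r[:,2])[:,None]
def save(c,f): cv2.imwrite('pics/'+f,cv2.cvtColor(c['image'],cv2.COLOR_RGB2BGR))
E
python3 - <<'E'
from h import *
print(state())
a=[]
for n in('scene','top'):
    c=cam(n); print(n,c['c2w'].round(3).tolist(),c['fx'],c['dist']); save(c,n+'0.png'); a.append(c)
E
```

```text
pics
{'t': 0.0, 'joint_positions': array([-1.43650677e+00,  4.94188359e-01,  1.34614834e+00, -2.97444789e-05,
        1.30250377e+00, -9.54942500e-02]), 'joint_vel': array([ 0.00046711, -0.00030235,  0.00138935, -0.00065889, -0.00102253,
       -0.00235428]), 'joint_efforts': array([ 2.76767103e-03, -8.78805184e+01, -3.81851578e+01,  7.07205408e-02,
        5.29256032e-02, -1.25523693e-04]), 'tcp_pos': array([ 0.14233552, -0.60841677,  0.40412907]), 'tool_rot': array([ 9.93406536e-01,  1.14643207e-01, -2.64366707e-05, -6.23515362e-04]), 'wrist_force': array([-0.04746689,  0.09994641, -0.52863533]), 'wrist_torque': array([0.0569455 , 0.04717576, 0.01325769]), 'finger_gap': 0.09115116756484991}
scene [[0.342, -0.695, 0.633, 1.308], [0.94, 0.253, -0.229, -0.259], [-0.001, 0.673, 0.74, 1.008], [0.0, 0.0, 0.0, 1.0]] 366.4578739184029 [-0.10046373  0.          0.          0.          0.        ]
top [[-0.021, 0.993, -0.115, 0.431], [-0.999, -0.018, 0.03, 0.021], [0.027, 0.116, 0.993, 1.149], [0.0, 0.0, 0.0, 1.0]] 346.44659182059604 [6.98253105e-05 0.00000000e+00 0.00000000e+00 0.00000000e+00
 0.00000000e+00]
```

View pics/scene0.png

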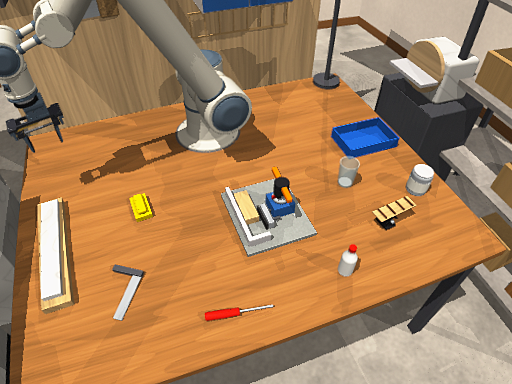

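View pics/top0.png

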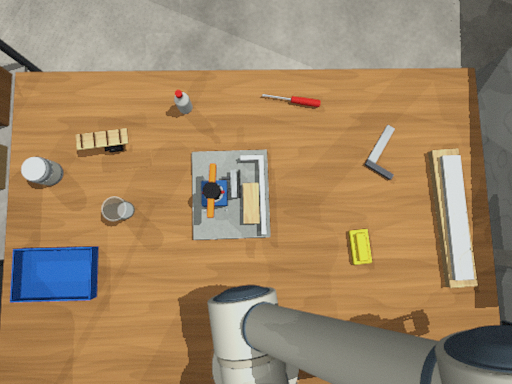

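Top view: jig around px (230,195), with its open end at the bottom and stop at the top. The fence is on the right, the blank at (251,203) and the handle at (212,190), with the bar roughly along the jig's x. Next I'll get coarse numbers from colour and depth.

```bash
cat >> h.py <<'E'
def mask(c,lo,hi,roi=None):
    hsv=cv2.cvtColor(c['image'],cv2.COLOR_RGB2HSV); m=cv2.inRange(hsv,np.array(lo),np.array(hi))
    if roi is not None:
        k=np.zeros_like(m); x0,y0,x1,y1=roi; k[y0:y1,x0:x1]=1; m=m*k
    return m
def uvof(m): v,u=np.nonzero(m); return np.c_[u,v]
E
python3 - <<'E'
from h import *
c=cam('top')
roi=(185,140,280,245)
uv=np.array([[u,v] for v in range(roi[1],roi[3]) for u in range(roi[0],roi[2])]); P=pts(c,uv)
z=P[:,2]
def rep(n,s):
    q=P[s]; r=cv2.minAreaRect(q[:,:2].astype(np.float32)*1000); print(n,s.sum(),'z',np.median(q[:,2]).round(4),r, q[:,:2].mean(0).round(4))
rep('base',(z>.010)&(z<.022))
rep('jigall',(z>.010)&(z<.2))
om=mask(c,(5,150,120),(20,255,255),roi); o=om[uv[:,1],uv[:,0]]>0
rep('orange',o&(z>.1))
rep('blankz',(z>.040)&(z<.0475)&(uv[:,0]>240)&(uv[:,0]<260)&(uv[:,1]>180))
for v in (155,160,200,230): print(v,z[(uv[:,1]==v)&(uv[:,0]>228)].round(3))
E
```

```text
base 4368 z 0.0158 ((540.2329711914062, 68.25320434570312), (290.8094787597656, 250.2295684814453), 0.8137372732162476) [0.5351 0.0788]
jigall 6663 z 0.0174 ((540.2329711914062, 68.25320434570312), (290.8094787597656, 250.2295684814453), 0.8137372732162476) [0.5358 0.0674]
orange 239 z 0.1473 ((506.8407897949219, 104.77128601074219), (208.66184997558594, 85.67727661132812), 25.604602813720703) [0.5327 0.1178]
blankz 491 z 0.0454 ((507.5411071777344, 2.2091732025146484), (128.35272216796875, 49.246212005615234), 1.0035598278045654) [0.5071 0.0019]
155 [ 0.013  0.019  0.019  0.019  0.015  0.017  0.013  0.017  0.018  0.014
  0.018  0.051  0.052  0.049  0.051  0.051  0.051  0.05   0.049  0.047
  0.05   0.051  0.049  0.045  0.049  0.053  0.046  0.048  0.053  0.05
  0.051  0.047  0.052  0.049  0.05   0.016  0.015  0.017  0.018  0.
 -0.002  0.001 -0.001  0.002 -0.    -0.001  0.001  0.001 -0.001  0.002
 -0.004]
160 [ 0.016  0.015  0.015  0.016  0.018  0.016  0.016  0.017  0.011  0.017
  0.014  0.012  0.041  0.037  0.039  0.038  0.037  0.031  0.036  0.038
  0.031  0.033  0.032  0.032  0.028  
[... 213 characters left out ...]
  0.016  0.012  0.022  0.014  0.017  0.013
  0.015  0.016  0.017  0.016  0.012  0.05   0.042  0.048  0.046  0.044
  0.045  0.044  0.046  0.045  0.044  0.043  0.046  0.045  0.044  0.045
  0.019  0.031  0.05   0.048  0.05   0.05   0.015  0.016  0.012  0.017
 -0.002  0.001  0.002 -0.     0.001  0.     0.003  0.003 -0.004  0.002
  0.   ]
230 [ 0.014  0.018  0.014  0.015  0.02   0.013  0.018  0.013  0.016  0.016
  0.015  0.016  0.016  0.018  0.016  0.016  0.018  0.015  0.014  0.014
  0.013  0.015  0.019  0.017  0.015  0.016  0.014  0.013  0.021  0.017
  0.017  0.014  0.022  0.051  0.05   0.049  0.049  0.05   0.02   0.017
  0.019  0.013  0.003  0.    -0.001  0.     0.003  0.003 -0.002 -0.
  0.003]
```

{"name": "send_rows", "arguments": {"commands": [{"translation":[0.41,-0.53,-0.046],"angular":[0,0,-0.862],"fingers":1},{"translation":[0.41,-0.53,-0.046],"angular":[0,0,-0.862],"fingers":1},{"translation":[0.41,-0.53,-0.046],"angular":[0,0,-0.862],"fingers":1},{"translation":[0.41,-0.53,-0.046],"angular":[0,0,-0.862],"fingers":1},{"translation":[0.41,-0.53,-0.046],"angular":[0,0,-0.862],"fingers":1},{"translation":[0.41,-0.53,-0.046],"angular":[0,0,-0.862],"fingers":1},{"translation":[0.41,-0.53,-0.046],"angular":[0,0,-0.862],"fingers":1},{"translation":[0.41,-0.53,-0.046],"angular":[0,0,-0.862],"fingers":1},{"translation":[0.41,-0.53,-0.046],"angular":[0,0,-0.862],"fingers":1},{"translation":[0.41,-0.53,-0.046],"angular":[0,0,-0.862],"fingers":1}]}}

```text
t: 0.98
tcp_pos: [0.3153, -0.2286, 0.4334]
tool_rot: [0.737, 0.676, 0.0, 0.0]
wrist_force: [1.8, -0.2, -0.3]
finger_gap: 0.0273
```

{"name": "send_rows", "arguments": {"commands": [{"translation":[0.237,0.085,-0.017],"angular":[0,0,-0.064],"fingers":1},{"translation":[0.237,0.085,-0.017],"angular":[0,0,-0.064],"fingers":1},{"translation":[0.237,0.085,-0.017],"angular":[0,0,-0.064],"fingers":1},{"translation":[0.237,0.085,-0.017],"angular":[0,0,-0.064],"fingers":1},{"translation":[0.237,0.085,-0.017],"angular":[0,0,-0.064],"fingers":1},{"translation":[0.237,0.085,-0.017],"angular":[0,0,-0.064],"fingers":1},{"translation":[0.237,0.085,-0.017],"angular":[0,0,-0.064],"fingers":1},{"translation":[0.237,0.085,-0.017],"angular":[0,0,-0.064],"fingers":1},{"translation":[0.237,0.085,-0.017],"angular":[0,0,-0.064],"fingers":1},{"translation":[0.237,0.085,-0.017],"angular":[0,0,-0.064],"fingers":1}]}}

```text
t: 1.82
tcp_pos: [0.4209, -0.0031, 0.4501]
tool_rot: [0.704, 0.71, -0.0, -0.0]
wrist_force: [-0.3, -0.6, 0.3]
finger_gap: 0.0003
```

Run:
```python
from h import *
c=cam('wrist'); save(c,'w1.png'); s=state(); print(s['tcp_pos'],s['tool_rot'],s['finger_gap']); print(c['mount'].round(3).tolist(),c['c2w'].round(3).tolist(),c['fx'],c['dist'])
```

```text
[ 0.42092189 -0.00329274  0.45012279] [ 7.04385851e-01  7.09817245e-01 -1.95009891e-04 -1.17467945e-04] 0.0004191713411686151
[[-0.0, 0.965, 0.261, 0.074], [1.0, 0.001, -0.001, 0.001], [-0.001, 0.261, -0.965, 0.019], [0.0, 0.0, 0.0, 1.0]] [[1.0, -0.008, -0.003, 0.421], [0.008, 0.965, 0.261, 0.071], [0.001, -0.261, 0.965, 0.431], [0.0, 0.0, 0.0, 1.0]] 331.7474943815239 [0.02983983 0.         0.         0.         0.        ]
```

View pics/w1.png

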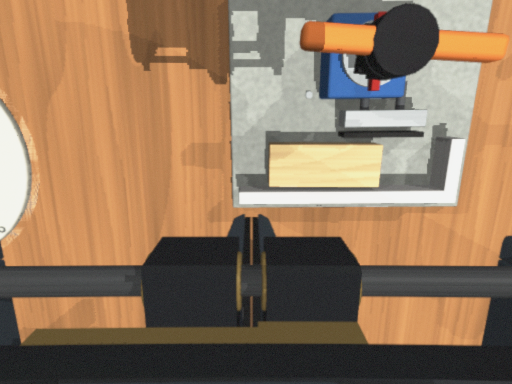

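Wrist view: the blank spans (269..382, 142..188) and the bar runs from (312,36) to (498,46). Red key ends show at (375,82) and (380,15), so the key is nearly across the jig. Now I'll measure them.

```bash
cat >> h.py <<'E'
def fit(P,n):
    q=P[:,:2].astype(np.float32)*1000; m,sv,V=np.linalg.svd(q-q.mean(0),full_matrices=False)
    a=np.degrees(np.arctan2(V[0,1],V[0,0]))%180; r=cv2.minAreaRect(q)
    print(n,len(q),'z',np.median(P[:,2]).round(4),'mean',q.mean(0).round(1),'ang',a.round(2),'rect',np.round(r[0],1),np.round(r[1],1),round(r[2],1))
def biggest(m):
    n,l,s,_=cv2.connectedComponentsWithStats(m); return (l==1+np.argmax(s[1:,4])).astype(np.uint8)
E
python3 - <<'E'
from h import *
c=cam('wrist')
hsv=cv2.cvtColor(c['image'],cv2.COLOR_RGB2HSV)
print(hsv[82,375],hsv[40,340],hsv[165,330],hsv[160,180],hsv[40,405])
uv=uvof(np.ones((215,300))); uv[:,0]+=212
P=pts(c,uv); z=P[:,2]
b=(z>.040)&(z<.049)&(uv[:,1]>137)&(uv[:,1]<190)&(uv[:,0]>260)&(uv[:,0]<390); fit(P[b],'blank')
fz=(z>.046)&(z<.054)&(uv[:,1]>186); fit(P[fz],'fence')
bs=(z>.012)&(z<.020);fit(P[bs],'base')
h=hsv[uv[:,1],uv[:,0]]
o=(h[:,0]>5)&(h[:,0]<18)&(h[:,1]>180)&(z>.12); fit(P[o],'bar')
top=o&(z>.1455); fit(P[top],'bartop')
hub=(h[:,2]<60)&(z>.13)&(uv[:,1]<80); fit(P[hub],'hubtop')
r=((h[:,0]<4)|(h[:,0]>174))&(h[:,1]>150)&(h[:,2]>60)&(uv[:,1]<110)&(z>.07); fit(P[r],'red')
rt=r&(z>.089); fit(P[rt],'redtop')
for s in(1,-1):
  k=r&((uv[:,1]-45)*s>0); print(s,k.sum(),uv[k].mean(0) if k.any() else'', P[k].mean(0).round(4) if k.any() else '')
E
```

```text
[  1 179 210] [ 18 162 242] [ 25  76 243] [ 14 140 215] [ 0 11 47]
blank 4759 z 0.0475 mean [507.4   4.7] ang 179.76 rect [511.3   2.3] [151.9  55.1] 0.4
fence 2873 z 0.0515 mean [537.5 -31.2] ang 1.03 rect [535.6 -30.2] [255.8  18.9] 1.0
base 26592 z 0.0175 mean [523.3  85.4] ang 175.03 rect [541.2  65.3] [291.2 240.9] 0.8
bar 744 z 0.1477 mean [513.9 117.1] ang 173.81 rect [513.5 115. ] [198.2  53.2] 10.6
bartop 605 z 0.1482 mean [508.8 118.2] ang 173.76 rect [513.4 115. ] [198.2  53.1] 10.7
hubtop 3881 z 0.1503 mean [537.7 119.5] ang 33.0 rect [497.1  92.2] [150.3  49.7] 34.1
red 137 z 0.0932 mean [537.9 107.1] ang 93.86 rect [532.4 120.3] [20.6 66.3] 1.8
redtop 130 z 0.0932 mean [538.  106.5] ang 94.05 rect [532.4 120.3] [20.6 66.3] 1.8
1 101 [373.87128713  83.95049505] [0.539  0.0919 0.094 ]
-1 36 [379.38888889  14.27777778] [0.5347 0.1497 0.1011]
```

{"name": "send_rows", "arguments": {"commands": [{"translation":[0.003,-0.006,0.04],"angular":[0,0,-0.005],"fingers":1},{"translation":[0.003,-0.006,0.08],"angular":[0,0,-0.005],"fingers":1},{"translation":[0.003,-0.006,0.12],"angular":[0,0,-0.005],"fingers":1},{"translation":[0.003,-0.006,0.16],"angular":[0,0,-0.005],"fingers":1},{"translation":[0.003,-0.006,0.19],"angular":[0,0,-0.005],"fingers":1},{"translation":[0.003,-0.006,0.21],"angular":[0,0,-0.005],"fingers":1},{"translation":[0.003,-0.006,0.225],"angular":[0,0,-0.005],"fingers":1},{"translation":[0.003,-0.006,0.231],"angular":[0,0,-0.005],"fingers":1},{"translation":[0.003,-0.006,0.231],"angular":[0,0,-0.005],"fingers":1},{"translation":[0.003,-0.006,0.231],"angular":[0,0,-0.005],"fingers":1}]}}

```text
t: 2.75
tcp_pos: [0.4154, 0.0002, 0.2197]
tool_rot: [0.701, 0.713, -0.0, -0.0]
wrist_force: [-0.2, -0.2, -0.3]
finger_gap: 0.0002
```

{"name": "send_rows", "arguments": {"commands": [{"translation":[0,0.01,0],"angular":[0,0,0],"fingers":1},{"translation":[0,0.02,0],"angular":[0,0,0],"fingers":1},{"translation":[0,0.028,0],"angular":[0,0,0],"fingers":1},{"translation":[0,0.036,0],"angular":[0,0,0],"fingers":1},{"translation":[0,0.044,0],"angular":[0,0,0],"fingers":1},{"translation":[0,0.052,0],"angular":[0,0,0],"fingers":1},{"translation":[0,0.06,0],"angular":[0,0,0],"fingers":1},{"translation":[0,0.066,0],"angular":[0,0,0],"fingers":1},{"translation":[0,0.072,0],"angular":[0,0,0],"fingers":1},{"translation":[0,0.076,0],"angular":[0,0,0],"fingers":1}]}}

```text
t: 3.58
tcp_pos: [0.492, 0.0021, 0.2192]
tool_rot: [0.701, 0.713, 0.0, 0.0]
wrist_force: [-0.9, -0.1, -0.0]
finger_gap: 0.0005
```

Run:
```python
from h import *
s=state();print(s['tcp_pos'],s['wrist_force'])
c=cam('wrist'); 
hsv=cv2.cvtColor(c['image'],cv2.COLOR_RGB2HSV)
save(c,'w2.png')
```

```text
[0.4920105  0.00207989 0.21918619] [-0.93825117 -0.10426892 -0.03097114]
```

View pics/w2.png

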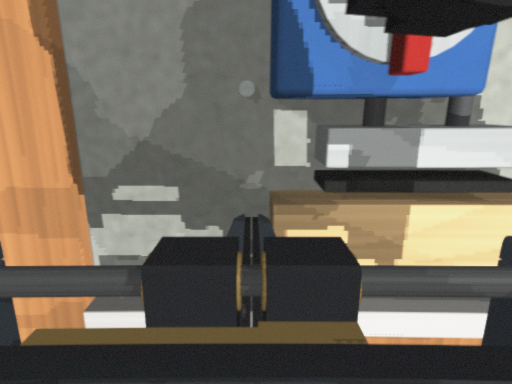

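The fingers are on the blank's end (edge at px 271) and pushing it. I'll go on to the stop.

{"name": "send_rows", "arguments": {"commands": [{"translation":[0,0.002,0],"angular":[0,0,0],"fingers":1},{"translation":[0,0.004,0],"angular":[0,0,0],"fingers":1},{"translation":[0,0.005,0],"angular":[0,0,0],"fingers":1},{"translation":[0,0.006,0],"angular":[0,0,0],"fingers":1},{"translation":[0,0.007,0],"angular":[0,0,0],"fingers":1},{"translation":[0,0.007,0],"angular":[0,0,0],"fingers":1},{"translation":[0,0.008,0],"angular":[0,0,0],"fingers":1},{"translation":[0,0.008,0],"angular":[0,0,0],"fingers":1},{"translation":[0,0.008,0],"angular":[0,0,0],"fingers":1},{"translation":[0,0.008,0],"angular":[0,0,0],"fingers":1}]}}

```text
t: 4.47
tcp_pos: [0.4993, 0.0022, 0.2193]
tool_rot: [0.701, 0.713, 0.0, 0.0]
wrist_force: [-0.4, -0.1, 1.1]
finger_gap: 0.0004
```

{"name": "send_rows", "arguments": {"commands": [{"translation":[0,0.001,0],"angular":[0,0,0],"fingers":1},{"translation":[0,0.001,0],"angular":[0,0,0],"fingers":1},{"translation":[0,0.002,0],"angular":[0,0,0],"fingers":1},{"translation":[0,0.002,0],"angular":[0,0,0],"fingers":1},{"translation":[0,0.003,0],"angular":[0,0,0],"fingers":1},{"translation":[0,0.003,0],"angular":[0,0,0],"fingers":1},{"translation":[0,0.004,0],"angular":[0,0,0],"fingers":1},{"translation":[0,0.004,0],"angular":[0,0,0],"fingers":1},{"translation":[0,0.004,0],"angular":[0,0,0],"fingers":1},{"translation":[0,0.004,0],"angular":[0,0,0],"fingers":1}]}}

```text
t: 5.3
tcp_pos: [0.5033, 0.0023, 0.2193]
tool_rot: [0.701, 0.713, 0.0, 0.0]
wrist_force: [-0.6, 0.1, 0.7]
finger_gap: 0.0006
```

{"name": "send_rows", "arguments": {"commands": [{"translation":[0,0.001,0],"angular":[0,0,0],"fingers":1},{"translation":[0,0.001,0],"angular":[0,0,0],"fingers":1},{"translation":[0,0.001,0],"angular":[0,0,0],"fingers":1},{"translation":[0,0.002,0],"angular":[0,0,0],"fingers":1},{"translation":[0,0.002,0],"angular":[0,0,0],"fingers":1},{"translation":[0,0.002,0],"angular":[0,0,0],"fingers":1},{"translation":[0,0.002,0],"angular":[0,0,0],"fingers":1},{"translation":[0,0.002,0],"angular":[0,0,0],"fingers":1},{"translation":[0,0.002,0],"angular":[0,0,0],"fingers":1},{"translation":[0,0.002,0],"angular":[0,0,0],"fingers":1}]}}

```text
t: 6.13
tcp_pos: [0.5053, 0.0023, 0.2193]
tool_rot: [0.701, 0.713, -0.0, -0.0]
wrist_force: [0.2, -0.4, -0.9]
finger_gap: 0.0007
```

Run:
```python
from h import *
s=state();print(s['tcp_pos'],s['wrist_force'])
c=cam('top'); uv=uvof(np.ones((384,512))); P=pts(c,uv)
i=(P[:,0]>.40)&(P[:,0]<.68)&(P[:,1]>-.05)&(P[:,1]<.03)&(P[:,2]<.06)
hsv=cv2.cvtColor(c['image'],cv2.COLOR_RGB2HSV)[uv[:,1],uv[:,0]]
for cc in range(244,258,3):
  k=i&(uv[:,0]==cc); print(cc,[(v,round(x,3),round(zz*1000),list(h)) for v,x,zz,h in zip(uv[k,1],P[k,0],P[k,2],hsv[k].tolist())][:26])
```

```text
[0.50525884 0.00232534 0.21926067] [ 0.19030197 -0.43093724 -0.92933152]
244 [(np.int64(151), np.float64(0.68), 19, [68, 12, 165]), (np.int64(152), np.float64(0.677), 16, [45, 9, 163]), (np.int64(153), np.float64(0.674), 15, [60, 11, 165]), (np.int64(154), np.float64(0.67), 17, [48, 8, 155]), (np.int64(155), np.float64(0.66), 48, [84, 7, 189]), (np.int64(156), np.float64(0.656), 50, [90, 6, 207]), (np.int64(157), np.float64(0.653), 51, [98, 5, 210]), (np.int64(158), np.float64(0.651), 44, [90, 5, 210]), (np.int64(159), np.float64(0.646), 50, [101, 11, 194]), (np.int64(160), np.float64(0.643), 48, [21, 59, 194]), (np.int64(161), np.float64(0.64), 50, [23, 89, 204]), (np.int64(162), np.float64(0.637), 48, [23, 82, 203]), (np.int64(163), np.float64(0.634), 45, [23, 81, 204]), (np.int64(164), np.float64(0.631), 47, [23, 81, 204]), (np.int64(165), np.float64(0.628), 43, [23, 84, 203]), (np.int64(166), np.float64(0.624), 49, [23, 87, 203]), (np.int64(167), np.float64(0.621), 47, [22, 85, 205]), (np.int64(168), np.float64(0.618), 44, [22, 89, 207])]
247 [(np.int64(151), np.float64(0.68), 18
[... 3311 characters left out ...]
(157), np.float64(0.652), 52, [83, 5, 211]), (np.int64(158), np.float64(0.649), 53, [75, 7, 215]), (np.int64(159), np.float64(0.647), 46, [90, 4, 144]), (np.int64(160), np.float64(0.644), 41, [19, 106, 159]), (np.int64(161), np.float64(0.64), 48, [21, 90, 186]), (np.int64(162), np.float64(0.636), 49, [22, 89, 186]), (np.int64(163), np.float64(0.634), 46, [22, 88, 188]), (np.int64(164), np.float64(0.63), 46, [22, 87, 187]), (np.int64(165), np.float64(0.627), 46, [22, 90, 190]), (np.int64(166), np.float64(0.624), 46, [22, 87, 194]), (np.int64(167), np.float64(0.62), 46, [22, 85, 192]), (np.int64(168), np.float64(0.617), 45, [22, 85, 193]), (np.int64(169), np.float64(0.614), 45, [22, 86, 199])]
```

{"name": "send_rows", "arguments": {"commands": [{"translation":[0,0.0005,0],"angular":[0,0,0],"fingers":1},{"translation":[0,0.001,0],"angular":[0,0,0],"fingers":1},{"translation":[0,0.001,0],"angular":[0,0,0],"fingers":1},{"translation":[0,0.001,0],"angular":[0,0,0],"fingers":1},{"translation":[0,0.0015,0],"angular":[0,0,0],"fingers":1},{"translation":[0,0.0015,0],"angular":[0,0,0],"fingers":1},{"translation":[0,0.002,0],"angular":[0,0,0],"fingers":1},{"translation":[0,0.002,0],"angular":[0,0,0],"fingers":1},{"translation":[0,0.002,0],"angular":[0,0,0],"fingers":1},{"translation":[0,0.002,0],"angular":[0,0,0],"fingers":1}]}}

```text
t: 7.02
tcp_pos: [0.5062, 0.0024, 0.2191]
tool_rot: [0.701, 0.713, -0.001, -0.001]
wrist_force: [-9.3, -1.4, 7.9]
finger_gap: 0.0005
```

{"name": "send_rows", "arguments": {"commands": [{"translation":[0,-0.02,0],"angular":[0,0,0],"fingers":1},{"translation":[0,-0.02,-0.04],"angular":[0,0,0],"fingers":1},{"translation":[0,-0.02,-0.08],"angular":[0,0,0],"fingers":1},{"translation":[0,-0.02,-0.12],"angular":[0,0,0],"fingers":1},{"translation":[0.03,0.0,-0.15],"angular":[0,0,0],"fingers":1},{"translation":[0.06,0.02,-0.18],"angular":[0,0,0],"fingers":1},{"translation":[0.09,0.032,-0.21],"angular":[0,0,0],"fingers":0.7},{"translation":[0.12,0.032,-0.231],"angular":[0,0,0],"fingers":0.7},{"translation":[0.12,0.032,-0.231],"angular":[0,0,0],"fingers":0.7},{"translation":[0.12,0.032,-0.231],"angular":[0,0,0],"fingers":0.7}]}}

```text
t: 7.85
tcp_pos: [0.5375, 0.1247, 0.4519]
tool_rot: [0.7, 0.714, 0.002, 0.001]
wrist_force: [-0.4, -0.5, -1.0]
finger_gap: 0.0242
```

```bash
cat > meas.py <<'E'
from h import *
import sys
c=cam('wrist'); save(c,sys.argv[1]); s=state(); print(s['tcp_pos'],s['tool_rot'],s['finger_gap'],s['wrist_force'])
hsv=cv2.cvtColor(c['image'],cv2.COLOR_RGB2HSV); uv=uvof(np.ones((384,512))); h=hsv[uv[:,1],uv[:,0]]; P=pts(c,uv)
n=(np.hypot(P[:,0]-.539,P[:,1]-.118)<.11)
o=n&(h[:,0]>6)&(h[:,0]<22)&(h[:,1]>120)&(h[:,2]>110)&(P[:,2]>.11)
fit(P[o],'bar')
Q=plane(c,uv[o],float(sys.argv[2]) if len(sys.argv)>2 else .147); fit(Q,'bar@z')
m=np.zeros((384,512),np.uint8); m[uv[o][:,1],uv[o][:,0]]=255
for sg in (1,-1):
  # bar end centre: extreme points
  d=Q[:,:2]-Q[:,:2].mean(0); _,_,V=np.linalg.svd(d,full_matrices=False); t=d@V[0]*sg; k=t>np.quantile(t,.85); print('end',Q[k].mean(0).round(4))
hub=n&(h[:,2]<70)&(h[:,1]<80)&(P[:,2]>.135)&(P[:,2]<.17); fit(P[hub],'hub')
r=n&((h[:,0]<4)|(h[:,0]>174))&(h[:,1]>150)&(h[:,2]>60)&(P[:,2]>.07)&(P[:,2]<.105); fit(P[r],'red')
if r.any(): 
  Q=plane(c,uv[r],.092)
  for sg in(1,-1):
    k=(Q[:,1]-.118)*sg>0
    if k.any(): print('red',sg,k.sum(),Q[k].mean(0).round(4),uv[r][k].mean(0).round(1))
E
python3 meas.py w3.png
```

```text
[0.53710055 0.12336203 0.45034039] [7.00321129e-01 7.13827717e-01 3.54378226e-04 4.26497909e-04] 0.02652768058476251 [-1.1724079  -0.90712726 -1.04520232]
bar 7926 z 0.3669 mean [540.9 143.9] ang 176.74 rect [542.3 154.2] [ 87.8 156.8] 86.0
bar@z 7926 z 0.147 mean [553.2  46.8] ang 165.17 rect [544.7 122.3] [459.8 307.9] 1.0
end [ 0.6852 -0.0031  0.147 ]
end [0.4136 0.0465 0.147 ]
hub 2448 z 0.1503 mean [539.9 123.2] ang 93.65 rect [539.8 121.8] [46.3 49.4] 2.0
red 67 z 0.0934 mean [539.4 149.9] ang 87.33 rect [539.6 149.6] [6.2 9.8] 1.0
red 1 67 [0.5394 0.1497 0.092 ] [250.8 156. ]
```

View pics/w3.png

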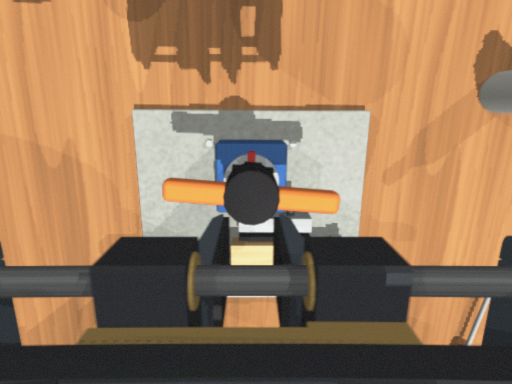

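Here the bar runs (165,190) to (338,202), about 176°. The hub centre is at (251,194) and the far key end at (251,156), so the key sits at about 90°. The bar is therefore about 86° anticlockwise of the key. I'll locate the hub axis more precisely and then grip the hub across the bar.

```bash
cat > hub.py <<'E'
from h import *
def go(c,ztop=.149,zbar=.148,u0=251,v0=194,w=105,hh=45,zr=.12):
    hsv=cv2.cvtColor(c['image'],cv2.COLOR_RGB2HSV); P=pts(c,uvof(np.ones((384,512)))).reshape(384,512,3)
    roi=np.zeros((384,512),np.uint8); roi[max(0,v0-hh):v0+hh,max(0,u0-w):u0+w]=1
    d=((hsv[...,2]<75)&(hsv[...,1]<110)&(abs(P[...,2]-ztop)<.008)).astype(np.uint8)*roi
    d=biggest(cv2.morphologyEx(d,cv2.MORPH_OPEN,np.ones((5,5))))
    ct=max(cv2.findContours(d,0,1)[0],key=len)
    q=plane(c,cv2.convexHull(ct).reshape(-1,2),ztop)[:,:2].astype(np.float32)
    (x,y),r=cv2.minEnclosingCircle(q); print('hub',round(x,4),round(y,4),'r',round(r,4))
    o=((hsv[...,0]>6)&(hsv[...,0]<22)&(hsv[...,1]>150)&(hsv[...,2]>100)&(P[...,2]>zr)&(P[...,2]<.17)).astype(np.uint8)*roi
    o=cv2.morphologyEx(o,cv2.MORPH_OPEN,np.ones((3,3)))
    Q=plane(c,uvof(o),zbar)[:,:2]; fit(np.c_[Q,np.full(len(Q),np.median(P[o>0][:,2]))],'bar')
    r=((hsv[...,0]<4)|(hsv[...,0]>174))&(hsv[...,1]>150)&(hsv[...,2]>60)&(abs(P[...,2]-.0925)<.008)&(roi>0)
    if r.any():
        Q=plane(c,uvof(r),.092)[:,:2]; print('red',len(Q),Q.mean(0).round(4),Q.min(0).round(4),Q.max(0).round(4))
E
python3 - <<'E'
from hub import *
c=cam('wrist'); s=state(); print(s['tcp_pos'],s['tool_rot'])
go(c)
E
```

```text
[0.53687738 0.12253444 0.44944533] [ 7.00716284e-01  7.13439893e-01 -4.39795989e-04 -1.23483066e-04]
hub 0.5402 0.122 r 0.026
bar 2682 z 0.1489 mean [539.4 122.4] ang 176.34 rect [540.  122.2] [ 21.2 156.3] 86.4
red 63 [0.5397 0.1494] [0.537  0.1442] [0.5424 0.1546]
```

{"name": "send_rows", "arguments": {"commands": [{"translation":[-0.002,0.003,0],"angular":[0,0,-0.948],"fingers":0},{"translation":[-0.002,0.003,0],"angular":[0,0,-0.948],"fingers":0},{"translation":[-0.002,0.003,0],"angular":[0,0,-0.948],"fingers":0},{"translation":[-0.002,0.003,0],"angular":[0,0,-0.948],"fingers":0},{"translation":[-0.002,0.003,0],"angular":[0,0,-0.948],"fingers":0},{"translation":[-0.002,0.003,0],"angular":[0,0,-0.948],"fingers":0},{"translation":[-0.002,0.003,0],"angular":[0,0,-0.948],"fingers":0},{"translation":[-0.002,0.003,0],"angular":[0,0,-0.948],"fingers":0},{"translation":[-0.002,0.003,0],"angular":[0,0,-0.948],"fingers":0},{"translation":[-0.002,0.003,0],"angular":[0,0,-0.948],"fingers":0}]}}

```text
t: 8.78
tcp_pos: [0.5399, 0.1194, 0.4487]
tool_rot: [0.149, 0.989, -0.0, -0.001]
wrist_force: [-0.7, 0.1, -0.5]
finger_gap: 0.0898
```

{"name": "send_rows", "arguments": {"commands": [{"translation":[0,0,0],"angular":[0,0,-0.15],"fingers":0},{"translation":[0,0,0],"angular":[0,0,-0.15],"fingers":0},{"translation":[0,0,0],"angular":[0,0,-0.15],"fingers":0},{"translation":[0,0,0],"angular":[0,0,-0.15],"fingers":0},{"translation":[0,0,0.02],"angular":[0,0,-0.15],"fingers":0},{"translation":[0,0,0.05],"angular":[0,0,-0.15],"fingers":0},{"translation":[0,0,0.07],"angular":[0,0,-0.15],"fingers":0},{"translation":[0,0,0.08],"angular":[0,0,-0.15],"fingers":0},{"translation":[0,0,0.08],"angular":[0,0,-0.15],"fingers":0},{"translation":[0,0,0.08],"angular":[0,0,-0.15],"fingers":0}]}}

```text
t: 9.62
tcp_pos: [0.5404, 0.1207, 0.3704]
tool_rot: [0.035, 0.999, -0.0, -0.0]
wrist_force: [0.2, 0.2, 0.7]
finger_gap: 0.0914
```

{"name": "send_rows", "arguments": {"commands": [{"translation":[0,0,0.02],"angular":[0,0,0],"fingers":0},{"translation":[0,0,0.04],"angular":[0,0,0],"fingers":0},{"translation":[0,0,0.055],"angular":[0,0,0],"fingers":0},{"translation":[0,0,0.064],"angular":[0,0,0],"fingers":0},{"translation":[0,0,0.064],"angular":[0,0,0],"fingers":0.3},{"translation":[0,0,0.064],"angular":[0,0,0],"fingers":0.4},{"translation":[0,0,0.064],"angular":[0,0,0],"fingers":0.6},{"translation":[0,0,0.064],"angular":[0,0,0],"fingers":0.6},{"translation":[0,0,0.064],"angular":[0,0,0],"fingers":0.6},{"translation":[0,0,0.064],"angular":[0,0,0],"fingers":0.6}], "newtons": 15}}

```text
t: 10.45
tcp_pos: [0.5403, 0.121, 0.3068]
tool_rot: [0.034, 0.999, 0.0, 0.0]
wrist_force: [-0.9, 0.2, -0.6]
finger_gap: 0.0542
```

Run:
```python
from h import *
s=state(); print(s['tcp_pos'],s['tool_rot'],s['finger_gap'],s['wrist_force'],s['wrist_torque'],s['joint_positions'])
c=cam('wrist');save(c,'w4.png')
```

```text
[0.54034148 0.12096151 0.30681535] [3.39001767e-02 9.99425127e-01 6.61445476e-05 4.35176982e-04] 0.05416710266187292 [-0.90765157  0.19565941 -0.58352028] [ 0.12067728 -0.1341805  -0.03694236] [ 1.12383623e-01  5.11705552e-01  1.63520621e+00  4.77909154e-06
  9.93800555e-01 -1.39060196e+00]
```

View pics/w4.png

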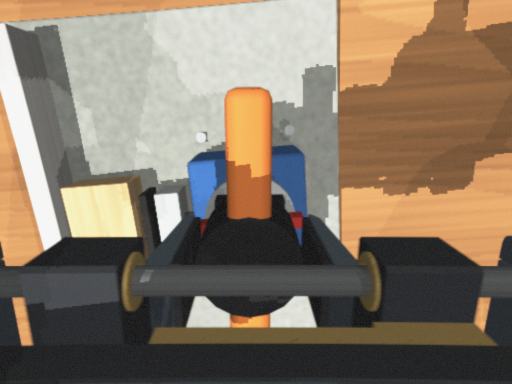

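{"name": "send_rows", "arguments": {"commands": [{"translation":[0,0,0],"angular":[0,0,0],"fingers":0.6},{"translation":[0,0,0],"angular":[0,0,0],"fingers":0.6},{"translation":[0,0,0],"angular":[0,0,0.05],"fingers":0.6},{"translation":[0,0,0],"angular":[0,0,0.1],"fingers":0.6},{"translation":[0,0,0],"angular":[0,0,0.15],"fingers":0.6},{"translation":[0,0,0],"angular":[0,0,0.2],"fingers":0.6},{"translation":[0,0,0],"angular":[0,0,0.25],"fingers":0.6},{"translation":[0,0,0],"angular":[0,0,0.3],"fingers":0.6},{"translation":[0,0,0],"angular":[0,0,0.35],"fingers":0.6},{"translation":[0,0,0],"angular":[0,0,0.4],"fingers":0.6}], "newtons": 20}}

```text
t: 11.33
tcp_pos: [0.5404, 0.1207, 0.3068]
tool_rot: [0.343, 0.939, -0.0, 0.0]
wrist_force: [-1.4, -4.6, 7.2]
finger_gap: 0.0518
```

{"name": "send_rows", "arguments": {"commands": [{"translation":[0,0,0],"angular":[0,0,0.06],"fingers":0.6},{"translation":[0,0,0],"angular":[0,0,0.12],"fingers":0.6},{"translation":[0,0,0],"angular":[0,0,0.18],"fingers":0.6},{"translation":[0,0,0],"angular":[0,0,0.24],"fingers":0.6},{"translation":[0,0,0],"angular":[0,0,0.3],"fingers":0.6},{"translation":[0,0,0],"angular":[0,0,0.36],"fingers":0.6},{"translation":[0,0,0],"angular":[0,0,0.42],"fingers":0.6},{"translation":[0,0,0],"angular":[0,0,0.48],"fingers":0.6},{"translation":[0,0,0],"angular":[0,0,0.53],"fingers":0.6},{"translation":[0,0,0],"angular":[0,0,0.559],"fingers":0.6}]}}

```text
t: 12.17
tcp_pos: [0.5399, 0.1205, 0.3061]
tool_rot: [0.71, 0.704, -0.001, -0.0]
wrist_force: [-0.7, -6.6, -1.7]
finger_gap: 0.0519
```

Run:
```python
from h import *
s=state(); print(s['tcp_pos'],s['tool_rot'],s['finger_gap'],s['wrist_force'],s['wrist_torque'])
c=cam('wrist');save(c,'w5.png')
```

```text
[0.53985957 0.1204673  0.30610583] [ 7.09891763e-01  7.04310283e-01 -8.41472653e-04 -2.60763611e-05] 0.05190661108532594 [-0.67333514 -6.55845046 -1.68636441] [-1.32848841  0.26241883  0.1358362 ]
```

View pics/w5.png

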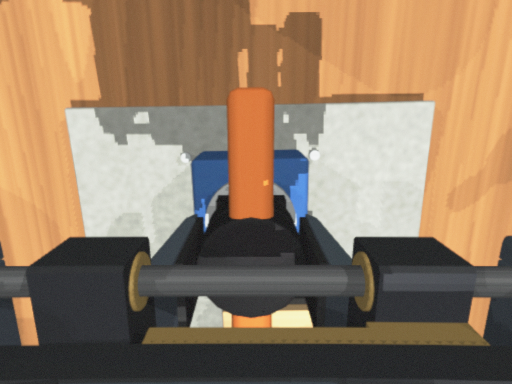

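The bar turned with the gripper and now lies at 89.6°, over the key, which is fully hidden. A side force of -6.6 N shows I'm a little too far in +y. I'll correct by about 0.7 mm while pressing down.

{"name": "send_rows", "arguments": {"commands": [{"translation":[-0.0007,0,0],"angular":[0,0,0],"fingers":0.6},{"translation":[-0.0007,0,0.001],"angular":[0,0,0],"fingers":0.6},{"translation":[-0.0007,0,0.002],"angular":[0,0,0],"fingers":0.6},{"translation":[-0.0007,0,0.003],"angular":[0,0,0],"fingers":0.6},{"translation":[-0.0007,0,0.004],"angular":[0,0,0],"fingers":0.6},{"translation":[-0.0007,0,0.005],"angular":[0,0,0],"fingers":0.6},{"translation":[-0.0007,0,0.006],"angular":[0,0,0],"fingers":0.6},{"translation":[-0.0007,0,0.006],"angular":[0,0,0],"fingers":0.6},{"translation":[-0.0007,0,0.006],"angular":[0,0,0],"fingers":0.6},{"translation":[-0.0007,0,0.006],"angular":[0,0,0],"fingers":0.6}], "newtons": 30}}

```text
t: 13.05
tcp_pos: [0.5399, 0.1201, 0.2999]
tool_rot: [0.708, 0.706, -0.001, -0.0]
wrist_force: [-2.7, -3.6, -3.7]
finger_gap: 0.0515
```

{"name": "send_rows", "arguments": {"commands": [{"translation":[-0.0004,0,0.001],"angular":[0,0,0],"fingers":0.6},{"translation":[-0.0004,0,0.002],"angular":[0,0,0],"fingers":0.6},{"translation":[-0.0004,0,0.003],"angular":[0,0,0],"fingers":0.6},{"translation":[-0.0004,0,0.004],"angular":[0,0,0],"fingers":0.6},{"translation":[-0.0004,0,0.005],"angular":[0,0,0],"fingers":0.6},{"translation":[-0.0004,0,0.006],"angular":[0,0,0],"fingers":0.6},{"translation":[-0.0004,0,0.007],"angular":[0,0,0],"fingers":0.6},{"translation":[-0.0004,0,0.007],"angular":[0,0,0],"fingers":0.6},{"translation":[-0.0004,0,0.007],"angular":[0,0,0],"fingers":0.6},{"translation":[-0.0004,0,0.007],"angular":[0,0,0],"fingers":0.6}]}}

```text
t: 13.88
tcp_pos: [0.5399, 0.1199, 0.2946]
tool_rot: [0.708, 0.706, 0.0, 0.0]
wrist_force: [-13.1, -3.6, 29.3]
finger_gap: 0.0518
```

Run:
```python
from h import *
s=state(); print(s['tcp_pos'],s['tool_rot'],s['wrist_force'],s['wrist_torque'])
c=cam('wrist'); save(c,'w6.png'); uv=uvof(np.ones((384,512))); h=cv2.cvtColor(c['image'],cv2.COLOR_RGB2HSV)[uv[:,1],uv[:,0]]; P=pts(c,uv)
for a,b in((100,150),(150,200)):
  o=(h[:,0]>2)&(h[:,0]<22)&(h[:,1]>150)&(abs(uv[:,0]-251)<8)&(uv[:,1]>a)&(uv[:,1]<b); print(np.median(P[o],0))
n=(abs(uv[:,0]-251)<20)&(uv[:,1]>225)&(uv[:,1]<255); print('hub',np.median(P[n],0))
# reference: previous-style check via top camera
t=cam('top'); uv=uvof(np.ones((384,512))); P=pts(t,uv); h=cv2.cvtColor(t['image'],cv2.COLOR_RGB2HSV)[uv[:,1],uv[:,0]]
k=(np.hypot(P[:,0]-.54,P[:,1]-.12)<.1)&(h[:,0]>5)&(h[:,0]<18)&(h[:,1]>150)&(P[:,2]>.1)&(P[:,2]<.17); print(k.sum(),np.quantile(P[k,2],[.1,.5,.9]) if k.any() else '')
```

```text
[0.53987713 0.11989669 0.29457389] [7.08209554e-01 7.06002268e-01 1.30663866e-04 9.20521575e-05] [-13.09130103  -3.59978593  29.29950038] [-0.56476299  2.36377066  0.03318508]
[0.54098251 0.18653942 0.13721276]
[0.54091332 0.16578516 0.13726782]
hub [0.54081704 0.13650251 0.13825652]
19 [0.13293206 0.13540062 0.13673107]
```

The bar top is at 0.137, down about 11.5 mm from 0.1485, and the axial force rose to 29 N, so the handle is home. I'll ease the load, then swing clockwise with a firm grip.

{"name": "send_rows", "arguments": {"commands": [{"translation":[-0.0003,-0.0008,-0.0012],"angular":[0,0,0],"fingers":0.6},{"translation":[-0.0003,-0.0008,-0.0012],"angular":[0,0,0],"fingers":0.6},{"translation":[-0.0003,-0.0008,-0.0012],"angular":[0,0,0],"fingers":0.6},{"translation":[-0.0003,-0.0008,-0.0012],"angular":[0,0,0.02],"fingers":0.6},{"translation":[-0.0003,-0.0008,-0.0012],"angular":[0,0,0.04],"fingers":0.6},{"translation":[-0.0003,-0.0008,-0.0012],"angular":[0,0,0.07],"fingers":0.6},{"translation":[-0.0003,-0.0008,-0.0012],"angular":[0,0,0.1],"fingers":0.6},{"translation":[-0.0003,-0.0008,-0.0012],"angular":[0,0,0.13],"fingers":0.6},{"translation":[-0.0003,-0.0008,-0.0012],"angular":[0,0,0.16],"fingers":0.6},{"translation":[-0.0003,-0.0008,-0.0012],"angular":[0,0,0.19],"fingers":0.6}], "newtons": 60}}

```text
t: 14.82
tcp_pos: [0.5392, 0.1196, 0.2947]
tool_rot: [0.806, 0.592, -0.0, -0.0]
wrist_force: [-7.6, -2.2, 12.3]
finger_gap: 0.0511
```

Run:
```python
from h import *
s=state(); print(s['tcp_pos'],np.degrees(2*np.arctan2(s['tool_rot'][1],s['tool_rot'][0])),s['wrist_force'],s['wrist_torque'])
c=cam('wrist'); save(c,'w7.png'); uv=uvof(np.ones((384,512))); h=cv2.cvtColor(c['image'],cv2.COLOR_RGB2HSV)[uv[:,1],uv[:,0]]; P=pts(c,uv)
o=(h[:,0]>2)&(h[:,0]<22)&(h[:,1]>150)&(abs(uv[:,0]-251)<60)&(uv[:,1]>60)&(uv[:,1]<200)&(P[:,2]>.12);fit(P[o],'bar')
```

```text
[0.53918169 0.11959472 0.29468236] 72.6052384037991 [-7.60969008 -2.16648911 12.25298435] [-0.34855214  1.38884538  0.48618283]
bar 4870 z 0.1368 mean [556.8 175.9] ang 73.54 rect [556.7 174.9] [47.7 19.8] 72.7
```

{"name": "send_rows", "arguments": {"commands": [{"translation":[-0.0003,-0.0004,-0.0003],"angular":[0,0,0.04],"fingers":0.6},{"translation":[-0.0003,-0.0004,-0.0003],"angular":[0,0,0.08],"fingers":0.6},{"translation":[-0.0003,-0.0004,-0.0003],"angular":[0,0,0.12],"fingers":0.6},{"translation":[-0.0003,-0.0004,-0.0003],"angular":[0,0,0.16],"fingers":0.6},{"translation":[-0.0003,-0.0004,-0.0003],"angular":[0,0,0.2],"fingers":0.6},{"translation":[-0.0003,-0.0004,-0.0003],"angular":[0,0,0.24],"fingers":0.6},{"translation":[-0.0003,-0.0004,-0.0003],"angular":[0,0,0.28],"fingers":0.6},{"translation":[-0.0003,-0.0004,-0.0003],"angular":[0,0,0.32],"fingers":0.6},{"translation":[-0.0003,-0.0004,-0.0003],"angular":[0,0,0.36],"fingers":0.6},{"translation":[-0.0003,-0.0004,-0.0003],"angular":[0,0,0.4],"fingers":0.6}]}}

```text
t: 15.7
tcp_pos: [0.5388, 0.1197, 0.2947]
tool_rot: [0.95, 0.314, -0.0, -0.0]
wrist_force: [-6.8, 2.5, 6.0]
finger_gap: 0.0512
```

```bash
cat > chk.py <<'E'
from h import *
s=state(); print(s['tcp_pos'],np.degrees(2*np.arctan2(s['tool_rot'][1],s['tool_rot'][0])),s['wrist_force'],s['wrist_torque'])
c=cam('wrist'); uv=uvof(np.ones((384,512))); h=cv2.cvtColor(c['image'],cv2.COLOR_RGB2HSV)[uv[:,1],uv[:,0]]; P=pts(c,uv)
o=(h[:,0]>2)&(h[:,0]<22)&(h[:,1]>150)&(abs(uv[:,0]-251)<60)&(uv[:,1]>60)&(uv[:,1]<200)&(P[:,2]>.12);fit(P[o],'bar')
E
python3 chk.py
```

```text
[0.53877693 0.1196695  0.29474048] 36.556347893193454 [-6.76605547  2.53541657  6.04327393] [0.47472876 1.09634218 0.51907766]
bar 4936 z 0.1368 mean [586.1 155.2] ang 37.02 rect [585.2 154.4] [47.3 19.8] 36.2
```

{"name": "send_rows", "arguments": {"commands": [{"translation":[-0.0003,-0.0003,0],"angular":[0,0,0.02],"fingers":0.6},{"translation":[-0.0003,-0.0003,0],"angular":[0,0,0.04],"fingers":0.6},{"translation":[-0.0003,-0.0003,0],"angular":[0,0,0.06],"fingers":0.6},{"translation":[-0.0003,-0.0003,0],"angular":[0,0,0.08],"fingers":0.6},{"translation":[-0.0003,-0.0003,0],"angular":[0,0,0.1],"fingers":0.6},{"translation":[-0.0003,-0.0003,0],"angular":[0,0,0.12],"fingers":0.6},{"translation":[-0.0003,-0.0003,0],"angular":[0,0,0.14],"fingers":0.6},{"translation":[-0.0003,-0.0003,0],"angular":[0,0,0.16],"fingers":0.6},{"translation":[-0.0003,-0.0003,0],"angular":[0,0,0.18],"fingers":0.6},{"translation":[-0.0003,-0.0003,0],"angular":[0,0,0.19],"fingers":0.6}]}}

```text
t: 16.58
tcp_pos: [0.5386, 0.1198, 0.2947]
tool_rot: [0.986, 0.17, 0.0, -0.0]
wrist_force: [-4.3, 3.9, 3.9]
finger_gap: 0.0515
```

```bash
python3 chk.py
```

```text
[0.53855137 0.11983589 0.2947482 ] 19.53163090549688 [-4.32191217  3.87613743  3.90912565] [0.64840332 0.8216522  0.56969797]
bar 4953 z 0.1369 mean [594.1 140.2] ang 20.05 rect [593.1 139.9] [47.1 19.8] 19.6
```

Swung about 70° (1.22 rad) with no slip. A small extra turn should find the end of travel.

{"name": "send_rows", "arguments": {"commands": [{"translation":[0,0,0],"angular":[0,0,0.01],"fingers":0.6},{"translation":[0,0,0],"angular":[0,0,0.02],"fingers":0.6},{"translation":[0,0,0],"angular":[0,0,0.03],"fingers":0.6},{"translation":[0,0,0],"angular":[0,0,0.03],"fingers":0.6},{"translation":[0,0,0],"angular":[0,0,0.03],"fingers":0.6},{"translation":[0,0,0],"angular":[0,0,0.03],"fingers":0.6},{"translation":[0,0,0],"angular":[0,0,0.03],"fingers":0.6},{"translation":[0,0,0],"angular":[0,0,0.03],"fingers":0.6},{"translation":[0,0,0],"angular":[0,0,0.03],"fingers":0.6},{"translation":[0,0,0],"angular":[0,0,0.03],"fingers":0.6}]}}

```text
t: 17.47
tcp_pos: [0.5385, 0.1198, 0.2947]
tool_rot: [0.989, 0.147, 0.0, -0.0]
wrist_force: [-4.2, 3.1, 4.1]
finger_gap: 0.0513
```

```bash
python3 chk.py
```

```text
[0.53852175 0.11982409 0.29473996] 16.92991087287272 [-4.18381144  3.13812133  4.10137008] [0.54353419 0.85970543 0.42528203]
bar 4947 z 0.1369 mean [595.  137.7] ang 17.33 rect [593.9 137.5] [47.3 19.8] 17.0
```

{"name": "send_rows", "arguments": {"commands": [{"translation":[0,0,0],"angular":[0,0,0],"fingers":0.3},{"translation":[0,0,0],"angular":[0,0,0],"fingers":0.1},{"translation":[0,0,0],"angular":[0,0,0],"fingers":0},{"translation":[0,0,0],"angular":[0,0,0],"fingers":0},{"translation":[0,0,0],"angular":[0,0,0],"fingers":0},{"translation":[0,0,-0.02],"angular":[0,0,0],"fingers":0},{"translation":[0,0,-0.05],"angular":[0,0,0],"fingers":0},{"translation":[0,0,-0.085],"angular":[0,0,0],"fingers":0},{"translation":[0,0,-0.12],"angular":[0,0,0],"fingers":0},{"translation":[0,0,-0.155],"angular":[0,0,0],"fingers":0}]}}

```text
t: 18.35
tcp_pos: [0.5382, 0.1194, 0.4515]
tool_rot: [0.989, 0.147, -0.0, -0.0]
wrist_force: [1.5, -0.2, 0.3]
finger_gap: 0.0912
```

{"name": "send_rows", "arguments": {"commands": [{"translation":[-0.03,0.0,0],"angular":[0,0,0],"fingers":0},{"translation":[-0.06,0,0],"angular":[0,0,0],"fingers":0},{"translation":[-0.09,0,0],"angular":[0,0,0],"fingers":0},{"translation":[-0.1,0,0],"angular":[0,0,0],"fingers":0},{"translation":[-0.1,0,0],"angular":[0,0,0],"fingers":0},{"translation":[-0.1,0,0],"angular":[0,0,0],"fingers":0},{"translation":[-0.1,0,0],"angular":[0,0,0],"fingers":0},{"translation":[-0.1,0,0],"angular":[0,0,0],"fingers":0},{"translation":[-0.1,0,0],"angular":[0,0,0],"fingers":0},{"translation":[-0.1,0,0],"angular":[0,0,0],"fingers":0}]}}

```text
t: 19.18
tcp_pos: [0.4434, 0.0905, 0.4495]
tool_rot: [0.989, 0.147, -0.0, -0.0]
wrist_force: [-0.1, -0.3, -0.6]
finger_gap: 0.0913
```

Run:
```python
from h import *
s=state(); print(s['tcp_pos'],s['wrist_force'])
c=cam('wrist'); save(c,'w8.png'); uv=uvof(np.ones((384,512))); h=cv2.cvtColor(c['image'],cv2.COLOR_RGB2HSV)[uv[:,1],uv[:,0]]; P=pts(c,uv)
n=np.hypot(P[:,0]-.539,P[:,1]-.12)<.1
o=n&(h[:,0]>2)&(h[:,0]<22)&(h[:,1]>150)&(P[:,2]>.12)&(P[:,2]<.16);fit(P[o],'bar')
b=(h[:,0]>16)&(h[:,0]<30)&(h[:,1]>50)&(abs(P[:,2]-.047)<.006)&(abs(P[:,0]-.56)<.12)&(abs(P[:,1])<.05); fit(P[b],'blank')
f=(h[:,1]<30)&(abs(P[:,2]-.051)<.004)&(abs(P[:,0]-.54)<.12)&(abs(P[:,1]+.03)<.02); fit(P[f],'fence')
```

```text
[0.44340783 0.0904964  0.44951929] [-0.07335581 -0.3464931  -0.63572975]
bar 2238 z 0.137 mean [527.6 116.5] ang 18.14 rect [528.4 116.8] [132.2  18.8] 18.1
blank 6121 z 0.0474 mean [585.4   2. ] ang 0.8 rect [582.2   3.5] [131.3  55. ] 0.4
fence 3327 z 0.0513 mean [558.8 -30.1] ang 1.66 rect [541.8 -25.6] [236.7  28.1] 0.7
```

View pics/w8.png

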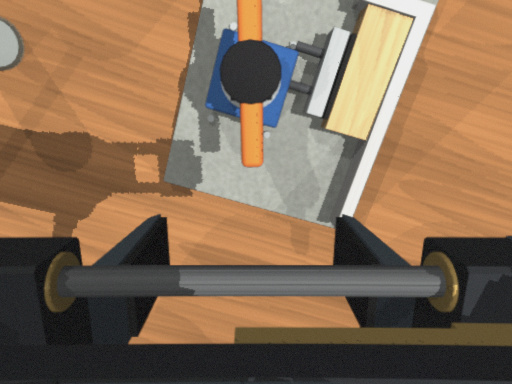

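The handle is home at 18.1°, 1.25 rad from the key start. The pad (330,70) is on the blank, and the blank is on the fence (400,90) with its end at the stop (390,5). One numeric check with the top camera of the stop gap and the bystanders, then I'll hand in.

Run:
```python
from h import *
c=cam('top'); save(c,'top9.png'); hsv=cv2.cvtColor(c['image'],cv2.COLOR_RGB2HSV)
for cc in (247,250,253,256): print(cc,[(v,hsv[v,cc].tolist()) for v in range(157,163)])
a=cv2.imread('pics/top0.png'); b=cv2.imread('pics/top9.png'); d=cv2.absdiff(a,b).max(2)
for n,(x0,y0,x1,y1) in dict(tumbler=(98,190,138,226),sander=(343,224,376,270),square=(360,120,398,182)).items(): print(n,(d[y0:y1,x0:x1]>40).sum())
print(state()['wrist_force'],state()['t'])
```

```text
247 [(157, [83, 5, 221]), (158, [83, 5, 220]), (159, [96, 7, 188]), (160, [21, 66, 202]), (161, [22, 87, 215]), (162, [23, 82, 215])]
250 [(157, [84, 6, 219]), (158, [60, 3, 224]), (159, [95, 9, 173]), (160, [19, 83, 178]), (161, [19, 94, 206]), (162, [20, 94, 212])]
253 [(157, [90, 5, 221]), (158, [95, 7, 224]), (159, [101, 12, 169]), (160, [21, 88, 198]), (161, [24, 78, 217]), (162, [27, 69, 214])]
256 [(157, [83, 5, 220]), (158, [100, 7, 226]), (159, [95, 10, 156]), (160, [20, 98, 195]), (161, [23, 81, 216]), (162, [24, 77, 215])]
tumbler 0
sander 0
square 0
[-1.00291245 -0.10118815 -0.3937956 ] 19.2833
```

```bash
python3 -c "
from rig import *
print(sign_off())"
```

```text
the job is handed in; nothing more can be done
None
```

The job is handed in after about 19 s of the 72 s allowed; no verdict was reported.

- **Blank:** I pushed it along the channel with the closed fingers until about 9 N showed contact with the end stop. In the last top view no gap of more than about a pixel (3 mm) was visible between the blank and the stop. The last wrist view showed it lying between the pad and the fence.
- **Handle:** I gripped the hub, turned it about 86° clockwise onto the key and pressed it down. The bar's top dropped from about 148 mm to 137 mm, and the force rose to 29 N when it reached the seat. That is more than the 5 to 12 N suggested, but it came through the fingers' grip.
- **Clamp:** I swung the seated handle clockwise without releasing it. The bar ended at 18.1°, about 1.25 rad from where it started on the key. It was still at seat height after release.
- **Bystanders:** the before and after top views show no change at the tumbler, sanding block or square. The arm is clear of everything.

**Not confirmed or disagreeing:**
- I could not measure the pad's force on the blank. I infer it from the spindle angle and the picture.
- Camera heights read about 1 to 1.5 mm too high.
- The different estimates of the spindle axis differed by up to 4 mm in y. I corrected for this using the wrist force while turning.

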